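# Mount the specimen vise on the cross table's locating pins

## Task

Set up the cross table for a hardness test: take the roof-shaped guard off the table's two locating pins and hang it upright astride the horizontal rail near its middle, let go, and then seat the specimen vise on the pins, the larger hole over the larger pin, fully home and flat on the carriage, and let go. The carriage has been left somewhere along its travel, so feel for the pins. Leave the tray, the round reference block and the loupe where they are.

Things in the scene. Friction and masses are not known exactly. Their poses are not given: they have to be found in the camera images.
- cross_table: Low ivory cross table fixed to the bench, 170 (x) x 180 (y) x 50 mm high, black micrometer drum low on its +x side. Origin: centre of its underside, z up. On its flat top sits a dark steel carriage, 66 (x) x 124 (y) x 18 mm, locked, square to the table and centred in x, but displaced along the table's y by an unknown amount within +-16 mm: see it or feel for it.
- pin_travel (a point): Middle of the carriage's travel, at the level of its top face, 68 mm above the table's origin; axes as the table's. From the displaced carriage's top rise two fixed steel pins, 16 mm high, upper 4 mm tapering by 2 mm in radius: the larger, 18 mm diameter, 42 mm to +y of the carriage's centre, the smaller, 12 mm, 42 mm to -y. The guard covers them at the start.
- guard: Loose grey plastic guard, 0.22 kg, a steep roof open at both ends: 140 mm long along its y (the ridge), 118 mm wide (x) at the feet, 121 mm high. Two 4 mm plates slope 30 degrees from vertical. Origin: underside centre between the feet, z up. It stands on the table's top, 50 mm up, ridge along the table's y. Hung astride the rail, its origin is 66 mm below the rail's centre line.
- guard_fin (a point): Grip point on the guard's fin, 106 mm above the guard's origin; axes as the guard's. The fin is 10 mm thick (x), 50 mm long (y) and stands on the ridge from 86 to 121 mm above the origin: grip it from above, closing along x.
- rail_mid (a point): Middle of a fixed horizontal round steel rail, 16 mm in diameter, 240 mm long along this frame's y, centre line 160 mm above the bench, a post at each end. z up, x level across the rail. It stands to the left or the right of the cross table, the vise on the other side.
- vise: Loose specimen vise, 0.6 kg, upright on the bench. Origin: underside centre, z up. Aluminium foot 76 (x) x 120 (y) x 20 mm with two vertical through holes, edges chamfered: 20 mm diameter at y = +42 mm, 14 mm at y = -42 mm (the end with the black screw knob, which reaches y = -62). Seated: origin 68 mm above the table's, +y to the table's +y; standing on the pin tips: 84 mm.
- vise_jaw (a point): Centre of the vise's fixed jaw, 7 mm to +y and 51 mm above the vise's origin, axes as the vise's. The steel jaw is 44 mm wide (x), spans y = -14 to +28 mm and z = 34 to 68 mm from the vise's origin: grip it from above, closing along x.
- tray: Bystander: open grey plastic tray, 110 x 170 x 45 mm, on the bench beyond the cross table. Origin: centre of its underside.
- ref_block: Bystander: steel disc (hardness reference block), 64 mm diameter, 16 mm high. Origin: centre of its underside.
- loupe: Bystander: aluminium standing loupe, 52 mm diameter, 58 mm high. Origin: centre of its underside.
Things that resemble listed ones, but are neither listed nor needed, are in the scene too. Of the things shaped like the guard, the grey one is meant.

How it is judged:
By the outcome, as a careful person would: the job done as asked, in the order asked, and still so for the second after the job is handed in, with the robot touching nothing.
It also fails if it takes over 61 s, if anything falls off the work surface, if the arm or the gripper's body presses on something with over 40 N, if the wrist force passes 120 N, or if a joint passes its speed limit or range.

## Robot

A 6-joint arm with a two-finger parallel gripper is mounted at the origin on the work surface. World frame = base frame: x ahead of the robot, y to its left, z up, the work surface at z = 0. Lengths are in m, angles in rad, forces in N, time in s.
With the tool pointing down it reaches from about 0.4 to 0.825 m from the base axis. Payload 7 kg.
Tool frame: the origin (TCP) lies at the very end of the fingers, on their centre line; the grasp point (between the pads) lies 19 mm behind it (arm.grasp_offset is the distance from the TCP to the grasp point, in m); z points along the fingers, y is the line along which they close (so a half turn about z gives the same grasp; the last joint's range is limited). The gripper opens to 88 mm and grips with 3 to 60 N. Pads are 19 mm wide; open, the fingers measure 130 mm over their backs; the gripper's body (78 mm by 193 mm) begins 47 mm behind the grasp point.
Start: joints at [-0.906, 0.359, 0.012, 0, -1.224, -0.288], TCP at [0.248, -0.628, 0.227] pointing down, gripper open.
Joint ranges: [-3.07, 3.07], [-1.43, 2.12], [-1.02, 1.25], [-3.03, 1.67], [-3.05, -0], [-3.03, 3.03]. Speed limits (rad/s): [2.39, 2.39, 3.01, 3.14, 3.14, 3.14].

## Interface

Orientations are given as [roll, pitch, yaw] about the fixed x, y, z axes, in that order (R = Rz(yaw) Ry(pitch) Rx(roll)).
In Python, from station import get_state, cams, arm, nets gives the robot as it stands.
- The arm moves only by the shell command python3 -m creep 'ROWS' [FORCE]. ROWS is a JSON object of lists of equal length, an entry for each row: "translation": the shift along the world's x, y, z in mm, a list of three; "spin": the turn about the world's z in rad; "gripper": the opening, from 0 (shut) to 1 (fully open). In form: {"translation": [[dx, dy, dz], ...], "spin": [spin, ...], "gripper": [gripper, ...]}. A call has 1 to 8 rows; each row shifts and turns the commanded pose from where the row before left it; what a row does not reach is not made up. A row lasts 1/10 s, in which the tool goes at most 50 mm and 8.59 degrees, less where a joint would pass 70% of its speed; a pose out of reach is approached as far as the arm can. A call is refused whole if a number of a shift passes 50 or a number of a turn 0.15, either way. A call with a gripper value outside its range is refused whole. The fingers move at their own pace and stop on an object; FORCE is the grip in N (left out, the last holds). Time passes only in rows, so rows that do not move let the fingers close. It gives the time, the measured TCP pose, the force, the opening and the grip force at its end, in the units of the state.
- get_state(): the state, without advancing time (a new reading comes with each control period).
- cams.grab_frame(name): name is "scene" or "side" or "wrist"; returns a dict with "img" (400x640x3 uint8, red, green, blue), "mtx" (3x3 intrinsics, pixels), "R" (3x3) and "t" (3): a world point X has camera coordinates R X + t. Camera axes: x right, y down, z forward; pixel columns grow to the right and rows downward; lengths in m; the calibration is good to about 2 mm. The wrist camera is an equidistant fisheye: a pixel r from the principal point sees the ray r / f radians off the axis. A picture is of the moment at which its call begins. There is no depth.
- arm.job_done(): hands the job in; it is judged then, once.
Trained networks look in the newest picture that a camera, given by its name, has taken for a name from the list of things; names that differ only in an ending like _2 or _b are one class to them, and where a whole thing is asked for, a point or a joint stands for the part that bears it (a point fixed in the world has none). Each returns a list of dicts, best first, with "confidence" (0 to 1); they miss things now and then, are a little off and sometimes report something else, mostly with a low value. They report only what shows in the picture. A call takes as long as a camera call. They do not tell look-alikes from the thing itself.
- nets.search_frame(camera, label): "centre" ([x, y, z] in m, in world coordinates, good to about 4 mm: the middle of the surface that is visible of it).
- nets.pinpoint(camera, label): "centre" ([x, y, z] in m, in world coordinates, good to about 4 mm: a listed point, or the origin of a listed thing).
The state is a dict: "t": time; "q": joint angles; "qd": joint speeds; "joint_efforts": joint torques, N m; "eef_pos": TCP position; "ee_rot": TCP orientation; "force": force on the tool from outside, world axes, zero at the start; "moment": the same for the moment, N m; "width": finger opening in m; "gripper_force": force on a finger pad.
Only numpy, scipy, OpenCV 4.12 (cv2) and the standard library are available. Lean on these libraries where they do the work, as an engineer would, in place of code of your own. Each camera call takes 0.05 s, during which the arm holds its last target. There are 200 camera calls.

## Working session

There is one attempt and no reset: what is moved stays moved. The work goes in short steps, Python scripts to look and compute and a shell command to move; the robot and the scene stay as the last step left them, time stands still between calls to the robot, and variables do not carry over. Pictures are saved under pics/ and viewed, at most 11 in all, crops included, and the job is handed in when it is done.

```bash
ls; mkdir -p pics; cat > h.py <<'E'
from station import get_state, cams, arm, nets
import numpy as np, cv2
def proj(f,X):
    c=f["R"]@np.array(X)+f["t"]; p=f["mtx"]@c; return p[:2]/p[2]
def ray(f,u,v,z):
    d=f["R"].T@np.linalg.inv(f["mtx"])@np.array([u,v,1.]); o=-f["R"].T@f["t"]
    return o+d*(z-o[2])/d[2]
E
python3 - <<'E'
from h import *
fs={}
for c in ("scene","side"):
    f=cams.grab_frame(c); fs[c]=f
    cv2.imwrite(f"pics/{c}0.png",f["img"][:,:,::-1])
    for l in ("cross_table","pin_travel","guard","guard_fin","rail_mid","vise","vise_jaw","tray","ref_block","loupe"):
        for d in nets.pinpoint(c,l):
            print(c,l,np.round(d["centre"],4),round(d["confidence"],2),proj(f,d["centre"]).round())
s=get_state(); print(s)
E
```

```text
pics
scene cross_table [ 0.5335 -0.0021  0.0017] 0.78 [343. 209.]
scene pin_travel [ 0.536  -0.0022  0.1552] 0.49 [344. 174.]
scene guard [ 0.5374 -0.0029  0.0508] 0.84 [343. 199.]
scene guard [ 0.311  -0.1635  0.0011] 0.62 [305. 141.]
scene guard [ 0.7285 -0.4366 -0.0038] 0.62 [164. 242.]
scene guard [0.3046 0.1816 0.0026] 0.56 [420. 156.]
scene guard [ 0.5367 -0.0028  0.1558] 0.55 [344. 174.]
scene guard_fin [ 0.5335 -0.0017  0.155 ] 0.77 [344. 173.]
scene guard_fin [ 0.311  -0.1655  0.1063] 0.69 [302. 115.]
scene guard_fin [ 0.7246 -0.4303  0.1058] 0.69 [154. 218.]
scene guard_fin [0.3053 0.1871 0.109 ] 0.68 [427. 131.]
scene rail_mid [ 0.4993 -0.296   0.1642] 0.97 [233. 142.]
scene vise [0.5758 0.3079 0.0024] 0.91 [459. 243.]
scene vise_jaw [0.5768 0.3163 0.0514] 0.95 [467. 234.]
scene tray [ 7.996e-01 -6.000e-03  4.000e-04] 0.68 [320. 300.]
scene ref_block [0.7253 0.2388 0.0037] 0.84 [427. 291.]
scene loupe [ 0.7422 -0.2064 -0.0008] 0.64 [247. 263.]
side cross_table [ 0.532  -0.001   0.0045] 0.9 [324. 247.]
side pin_travel [ 5.344e-01 -5.000e-04  2.500e-03] 0.66 [323. 247.]
side
[... 770 characters left out ...]
[272. 194.]
{'t': 1.1, 'q': array([-9.05907199e-01,  3.58609998e-01,  1.19184992e-02,  3.96969619e-06,
       -1.22411729e+00, -2.88072573e-01]), 'qd': array([-7.94586350e-04,  1.09021258e-03,  5.15612429e-05,  1.07068267e-03,
        9.95532839e-05,  2.55149773e-04]), 'joint_efforts': array([-1.76507792e-04, -5.82398450e+01,  2.93309176e+01,  7.00258210e+00,
        1.25704546e-02, -2.42733347e-05]), 'eef_pos': array([ 0.2483332 , -0.62763957,  0.22656356]), 'ee_rot': array([ 3.14158177e+00, -7.11906091e-06, -2.76477475e+00]), 'force': array([-0.79379193,  0.26502679, -0.10550328]), 'moment': array([-0.01399661, -0.04249676, -0.01833362]), 'gripper_force': 0.0, 'width': 0.08801687312430538}
```

View pictures.

View pics/scene0.png

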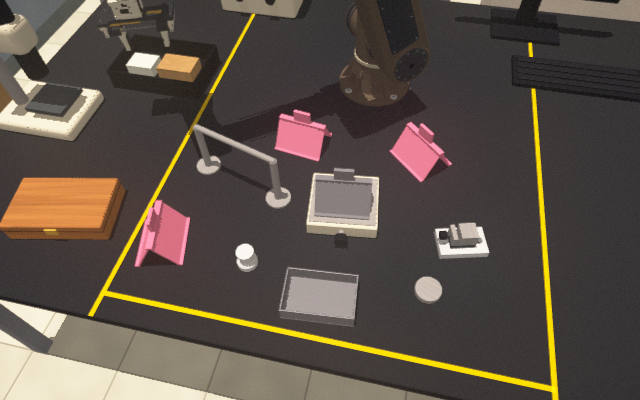

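View pics/side0.png

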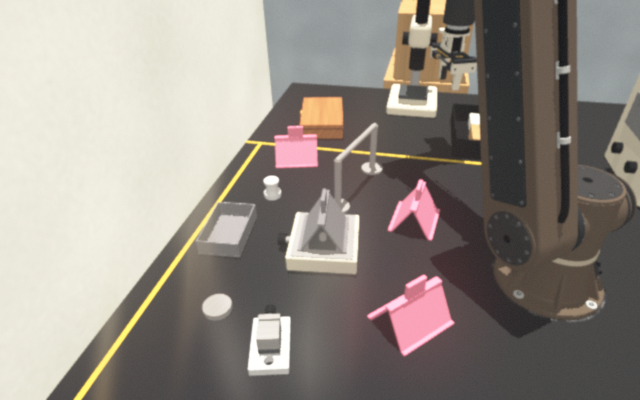

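```bash
python3 - <<'E'
from h import *
f=cams.grab_frame("scene")
im=f["img"][:,:,::-1]
cv2.imwrite("pics/crop1.png",cv2.resize(np.ascontiguousarray(im[112:280,190:500]),(775,420),interpolation=cv2.INTER_CUBIC))
# rail endpoints
a=ray(f,197,128,.16);b=ray(f,274,160,.16);print(a,b,np.degrees(np.arctan2(*(b-a)[[1,0]])), np.linalg.norm(b-a))
w=cams.grab_frame("wrist");cv2.imwrite("pics/w0.png",w["img"][:,:,::-1]);print(w["mtx"],w["R"],w["t"])
E
```

```text
[ 0.46683717 -0.40883962  0.16      ] [ 0.53195515 -0.17984269  0.16      ] 74.1262721563848 0.23807550732763572
[[309.70691629   0.         315.84093356]
 [  0.         309.70691629 199.91536198]
 [  0.           0.           1.        ]] [[-3.68272591e-01  9.29717851e-01  1.28676126e-04]
 [ 8.91287890e-01  3.53010627e-01  2.84586359e-01]
 [ 2.64539594e-01  1.04920043e-01 -9.58650399e-01]] [ 0.67575282 -0.03593563  0.39195722]
```

View pics/crop1.png

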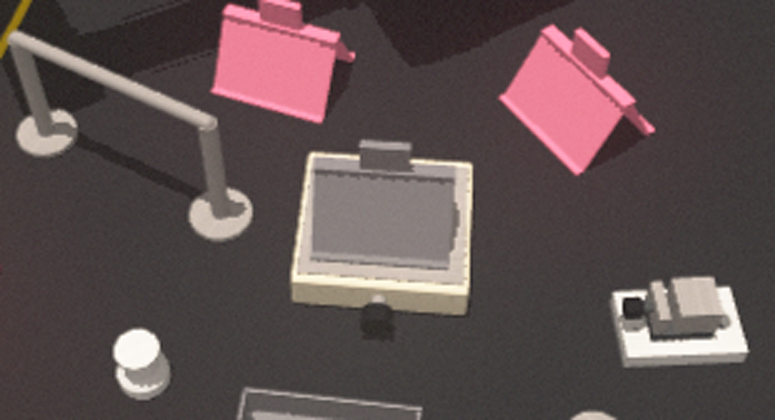

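```bash
python3 - <<'E'
from h import *
f=cams.grab_frame("scene")
def q(pts,z):
    P=[ray(f,x/2.5+190,y/2.5+112,z)[:2] for x,y in pts]; P=np.array(P); print(P.round(4),P.mean(0).round(4))
    for i in range(4):
        d=P[(i+1)%4]-P[i]; print(np.degrees(np.arctan2(d[1],d[0])).round(1),np.linalg.norm(d).round(4))
q([(309,153),(471,162),(468,283),(293,278)],.05)
q([(612,292),(733,287),(746,352),(624,358)],.02)
E
```

```text
[[ 0.4666 -0.0976]
 [ 0.4429  0.0767]
 [ 0.5971  0.0964]
 [ 0.6276 -0.0766]] [ 5.336e-01 -3.000e-04]
97.7 0.176
7.3 0.1555
-80.0 0.1756
-172.6 0.1623
[[0.558  0.2416]
 [0.5263 0.3623]
 [0.6009 0.3759]
 [0.6326 0.2589]] [0.5794 0.3097]
104.7 0.1248
10.3 0.0759
-74.8 0.1212
-167.0 0.0766
```

View pics/w0.png

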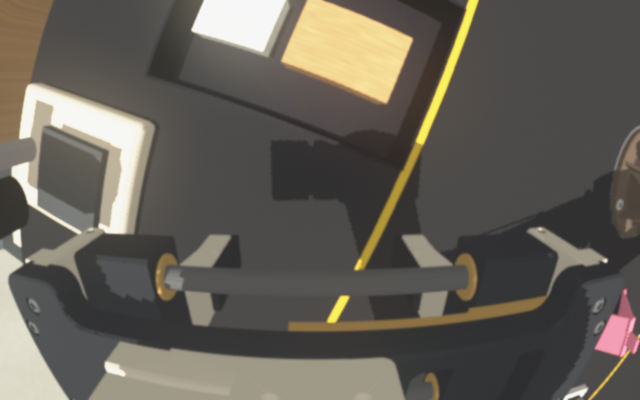

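Candidates for the guard in the scene view: pink at (302,135), (420,150) and (165,235), plus the grey one on the ivory table at (343,195). The crop confirms the grey one. The rail is left of the table at yaw about -16°. The vise is on the +y side with its knob toward -y. Table yaw is about 8° and vise yaw about 14°.

```bash
python3 -m creep '{"translation":[[18,39,0],[18,39,0],[18,39,0],[18,39,0],[18,39,0],[18,39,0],[18,39,0],[18,39,0]],"spin":[0.0833,0.0833,0.0833,0.0833,0.0833,0.0833,0.0833,0.0833],"gripper":[1,1,1,1,1,1,1,1]}' 
python3 -m creep '{"translation":[[18,39,0],[18,39,0],[18,39,0],[18,39,0],[18,39,0],[18,39,0],[18,39,0],[18,39,0]],"spin":[0.0833,0.0833,0.0833,0.0833,0.0833,0.0833,0.0833,0.0833],"gripper":[1,1,1,1,1,1,1,1]}' 
python3 - <<'E'
from h import *
print(get_state()["q"].round(3))
f=cams.grab_frame("wrist"); cv2.imwrite("pics/w1.png",f["img"][:,:,::-1])
for l in ("guard_fin","guard","cross_table"): print(l,[(d["centre"].round(4) if hasattr(d["centre"],"round") else np.round(d["centre"],4),round(d["confidence"],2)) for d in nets.pinpoint("wrist",l)])
E
```

```text
t: 2.05
eef_pos: [0.3928, -0.3141, 0.2269]
ee_rot: [-3.141, 0.0, -2.095]
force: [1.5, 1.1, -1.2]
width: 0.0876
gripper_force: 0.0
t: 2.85
eef_pos: [0.5368, -0.0018, 0.2269]
ee_rot: [-3.141, 0.0, -1.428]
force: [0.2, -0.9, -0.5]
width: 0.0877
gripper_force: 0.0
[ 0.362  0.131 -0.292  0.    -1.147 -0.219]
guard_fin [(array([ 0.3132, -0.1625,  0.1079]), 0.66), (array([ 0.5336, -0.0056,  0.1546]), 0.56)]
guard [(array([0.5359, 0.0015, 0.049 ]), 0.84), (array([ 0.3139, -0.1654,  0.0007]), 0.57)]
cross_table []
```

View pics/w1.png

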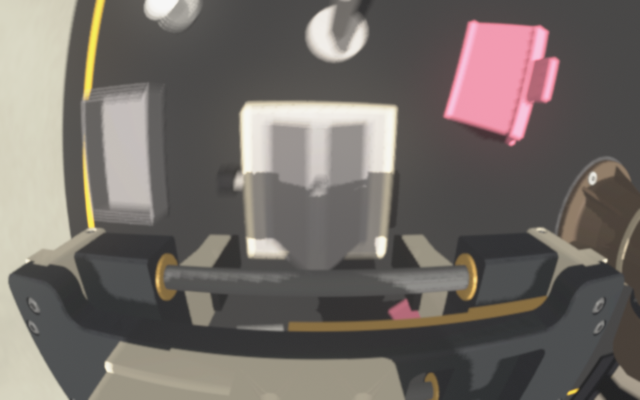

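```bash
cat >> h.py <<'E'
def fray(f,u,v,z):
    K=f["mtx"]; x=np.array([(u-K[0,2])/K[0,0],(v-K[1,2])/K[1,1]]); r=np.linalg.norm(x)
    d=f["R"].T@np.array([*(x/r*np.sin(r)),np.cos(r)]); o=-f["R"].T@f["t"]
    return o+d*(z-o[2])/d[2]
E
python3 - <<'E'
from h import *
f=cams.grab_frame("wrist")
P=np.array([fray(f,*p,.05)[:2] for p in [(242,103),(398,106),(386,256),(248,256)]]); print(P.round(4))
for i in range(4):
    d=P[(i+1)%4]-P[i]; print(np.degrees(np.arctan2(d[1],d[0])).round(1),np.linalg.norm(d).round(4))
print(np.degrees(get_state()["ee_rot"][2])+90)
E
```

```text
[[ 0.6284 -0.0785]
 [ 0.4598 -0.0995]
 [ 0.438   0.0781]
 [ 0.6061  0.1018]]
-172.9 0.1699
97.0 0.179
8.0 0.1698
-82.9 0.1817
7.964012099722822
```

```bash
python3 -m creep '{"translation":[[-3,2,-20],[0,0,-35],[0,0,-32],[0,0,0],[0,0,0],[0,0,0],[0,0,0]],"spin":[-0.012,0,0,0,0,0,0],"gripper":[1,1,1,1,0,0,0]}' 30
python3 -m creep '{"translation":[[0,0,0],[0,0,0],[0,0,10]],"spin":[0,0,0],"gripper":[0,0,0]}'
```

```text
t: 3.8
eef_pos: [0.5344, -0.0016, 0.1414]
ee_rot: [-3.139, 0.0, -1.444]
force: [0.6, -0.4, -0.1]
width: 0.0695
gripper_force: 0.0
t: 4.1
eef_pos: [0.5325, -0.0018, 0.1491]
ee_rot: [3.14, -0.0, -1.444]
force: [-0.0, 0.2, -0.7]
width: 0.0455
gripper_force: 0.0
```

```bash
python3 -m creep '{"translation":[[0,2,-10],[0,0,0],[0,0,0],[0,0,0],[0,0,0],[0,0,0],[0,0,0],[0,0,0]],"spin":[0,0,0,0,0,0,0,0],"gripper":[0,0,0,0,0,0,0,0]}'
```

```text
t: 4.9
eef_pos: [0.5334, 0.0004, 0.1397]
ee_rot: [-3.141, 0.0, -1.444]
force: [-0.5, -1.3, 1.5]
width: 0.0097
gripper_force: 30.0
```

```bash
python3 -m creep '{"translation":[[0,0,20],[0,0,40],[0,0,45],[0,0,40],[-3,-27,5],[-3,-27,0],[-3,-27,0],[-3,-27,0]],"spin":[0,0,0,0,-0.04,-0.04,-0.04,-0.04],"gripper":[0,0,0,0,0,0,0,0]}'
python3 -m creep '{"translation":[[-3,-27,0],[-3,-27,0],[-3,-27,0],[-3,-27,0],[-3,-27,0],[-3,-27,0],[-3,-26,0],[0,0,0]],"spin":[-0.04,-0.04,-0.04,-0.04,-0.04,-0.04,0,0],"gripper":[0,0,0,0,0,0,0,0]}'
python3 - <<'E'
from h import *
for c in("wrist","scene","side"):
  f=cams.grab_frame(c); cv2.imwrite(f"pics/{c}2.png",f["img"][:,:,::-1])
  for l in ("guard_fin","rail_mid","pin_travel"): print(c,l,[(np.round(d["centre"],4),round(d["confidence"],2)) for d in nets.pinpoint(c,l)])
a=cv2.imread("pics/wrist2.png");b=cv2.imread("pics/scene2.png")
cv2.imwrite("pics/m2.png",np.hstack([cv2.resize(a[60:360,100:500],(400,300)),cv2.resize(b[80:230,150:350],(400,300),interpolation=2)]))
E
```

```text
t: 5.7
eef_pos: [0.5207, -0.1084, 0.2891]
ee_rot: [3.141, 0.0, -1.605]
force: [0.5, 0.3, -1.9]
width: 0.01
gripper_force: 30.0
t: 6.5
eef_pos: [0.4994, -0.2978, 0.2884]
ee_rot: [3.14, -0.0, -1.847]
force: [0.3, 0.4, -2.2]
width: 0.0096
gripper_force: 30.0
wrist guard_fin [(array([ 0.3155, -0.1641,  0.1072]), 0.95), (array([0.3059, 0.1854, 0.1072]), 0.88), (array([ 0.4997, -0.2999,  0.3031]), 0.69), (array([ 0.7274, -0.435 ,  0.1045]), 0.64), (array([ 0.4999, -0.2961,  0.1987]), 0.18)]
wrist rail_mid [(array([ 0.5009, -0.3024,  0.3033]), 0.49)]
wrist pin_travel []
scene guard_fin [(array([ 0.5   , -0.2986,  0.3076]), 0.93), (array([0.3077, 0.1851, 0.1095]), 0.72), (array([ 0.7235, -0.4345,  0.1051]), 0.71), (array([ 0.3136, -0.1663,  0.1086]), 0.65)]
scene rail_mid [(array([ 0.5017, -0.2957,  0.1622]), 0.75)]
scene pin_travel [(array([ 0.5343, -0.0062,  0.0652]), 0.76)]
side guard_fin [(array([ 0.3085, -0.169 ,  0.104 ]), 0.96), (array([0.3052, 0.1831, 0.1056]), 0.69), (array([ 0.7248, -0.435 ,  0.1056]), 0.6)]
side rail_mid [(array([ 0.4994, -0.3001,  0.1604]), 0.63)]
side pin_travel [(array([0.531 , 0.007 , 0.0687]), 0.72)]
```

View pics/m2.png

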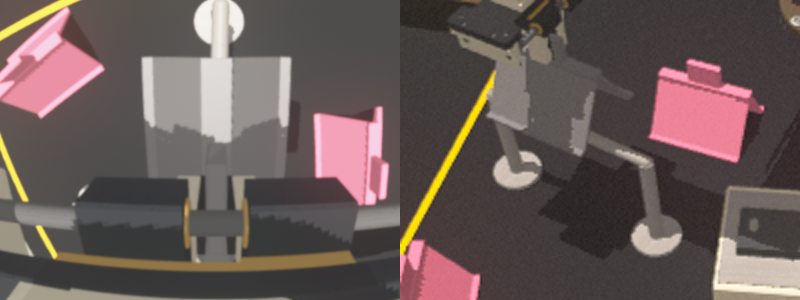

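The wrist view (left) shows the guard (cols 142–290) straddling the rail (col 220), aligned with it. Lowering it now.

```bash
python3 -m creep '{"translation":[[1,1,-30],[0,0,-35],[0,0,-25],[0,0,-8],[0,0,-3],[0,0,0]],"spin":[0,0,0,0,0,0],"gripper":[0,0,0,0,0,0]}'
python3 -m creep '{"translation":[[0,0,-3],[0,0,0]],"spin":[0,0],"gripper":[0,0]}' 10
```

```text
t: 7.7
eef_pos: [0.5011, -0.2946, 0.1891]
ee_rot: [3.141, -0.0, -1.844]
force: [-3.3, 1.0, -1.2]
width: 0.0094
gripper_force: 30.0
t: 7.9
eef_pos: [0.5016, -0.295, 0.1871]
ee_rot: [-3.14, -0.001, -1.844]
force: [-4.0, 1.2, 3.8]
width: 0.0103
gripper_force: 10.0
```

```bash
python3 -m creep '{"translation":[[-2,0.6,-1],[0,0,-2],[0,0,0]],"spin":[0,0,0],"gripper":[0,0,0]}'
python3 -m creep '{"translation":[[0,0,-1],[0,0,0]],"spin":[0,0],"gripper":[0,0]}'
```

```text
t: 8.2
eef_pos: [0.4996, -0.2944, 0.1836]
ee_rot: [-3.14, -0.001, -1.844]
force: [-3.6, 0.3, 6.0]
width: 0.0099
gripper_force: 10.1
t: 8.4
eef_pos: [0.4999, -0.2946, 0.1834]
ee_rot: [-3.139, -0.001, -1.844]
force: [-5.4, 0.6, 12.1]
width: 0.0106
gripper_force: 10.1
```

```bash
python3 -m creep '{"translation":[[-1,0,1],[0,0,0],[0,0,0],[0,0,0],[0,0,5],[0,0,25],[0,0,30],[0,0,30]],"spin":[0,0,0,0,0,0,0,0],"gripper":[0.4,0.4,0.4,0.4,0.5,1,1,1]}'
python3 - <<'E'
from h import *
a=cams.grab_frame("side")["img"];b=cams.grab_frame("scene")["img"]
for c in("scene","side"):
  for l in ("guard_fin","guard","vise","vise_jaw","pin_travel"): print(c,l,[(np.round(d["centre"],4),round(d["confidence"],2)) for d in nets.pinpoint(c,l)])
cv2.imwrite("pics/m3.png",np.hstack([cv2.resize(a[90:280,250:450],(400,380)),cv2.resize(b[80:270,180:380],(400,380),interpolation=2)])[:,:,::-1])
E
```

```text
t: 9.2
eef_pos: [0.4983, -0.2941, 0.2737]
ee_rot: [3.141, -0.0, -1.844]
force: [1.1, -0.8, -0.5]
width: 0.0612
gripper_force: 0.0
scene guard_fin [(array([0.3069, 0.1862, 0.1074]), 0.85), (array([ 0.313 , -0.1664,  0.1062]), 0.84), (array([ 0.4994, -0.297 ,  0.1996]), 0.73), (array([ 0.7266, -0.43  ,  0.1024]), 0.68)]
scene guard [(array([ 0.3128, -0.1626,  0.0025]), 0.89), (array([ 7.277e-01, -4.385e-01,  3.000e-04]), 0.79), (array([ 0.5338, -0.0013,  0.0706]), 0.74), (array([0.308 , 0.1825, 0.0018]), 0.66)]
scene vise [(array([0.5774, 0.3091, 0.001 ]), 0.83)]
scene vise_jaw [(array([0.5766, 0.3133, 0.0524]), 0.77)]
scene pin_travel [(array([ 0.5328, -0.0048,  0.0696]), 0.83)]
side guard_fin [(array([ 0.3105, -0.1676,  0.1059]), 0.94), (array([ 0.4975, -0.2987,  0.2027]), 0.91), (array([0.3049, 0.184 , 0.107 ]), 0.82), (array([ 0.728 , -0.433 ,  0.1057]), 0.7)]
side guard [(array([3.049e-01, 1.865e-01, 3.000e-04]), 0.8), (array([ 0.4981, -0.2937,  0.0966]), 0.75), (array([ 0.3125, -0.1685,  0.0036]), 0.71), (array([ 0.7293, -0.4423,  0.0028]), 0.65)]
side vise [(array([ 0.5752,  0.3127, -0.0016]), 0.97)]
side vise_jaw [(array([0.5774, 0.3166, 0.0518]), 0.84)]
side pin_travel [(array([0.5301, 0.0041, 0.0666]), 0.85)]
```

View pics/m3.png

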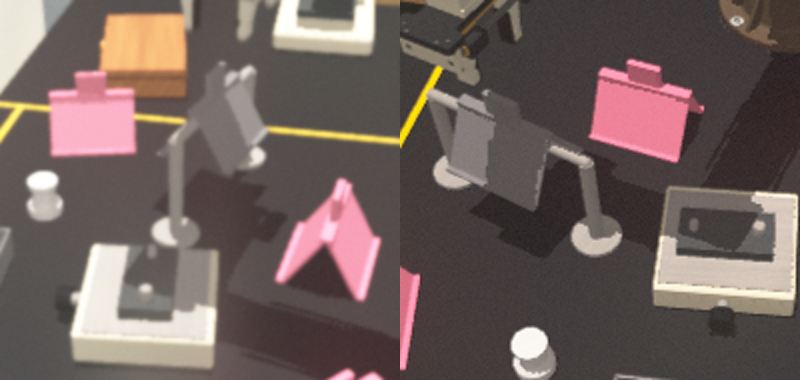

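Both views show the guard upright astride the rail's middle. The carriage and both pins are visible on the table. I'll pass over it with the wrist camera for a closer look.

```bash
python3 -m creep '{"translation":[[4,40,0],[5,48,0],[5,48,0],[5,48,0],[5,48,0],[5,48,0],[5,48,0],[2,30,0]],"spin":[0.05,0.05,0.05,0.05,0.05,0.05,0.05,0.05],"gripper":[1,1,1,1,1,1,1,1]}'
python3 -m creep '{"translation":[[0,0,0]],"spin":[0],"gripper":[1]}'
python3 - <<'E'
from h import *
f=cams.grab_frame("wrist"); im=f["img"][:,:,::-1]
cv2.imwrite("pics/w4.png",im)
np.savez("w4.npz",**f)
cv2.imwrite("pics/m4.png",cv2.resize(np.ascontiguousarray(im[60:260,190:450]),(780,600),interpolation=2))
E
```

```text
t: 10.6
eef_pos: [0.5344, 0.0669, 0.2725]
ee_rot: [-3.141, 0.0, -1.44]
force: [0.4, -0.6, -0.0]
width: 0.0876
gripper_force: 0.0
t: 10.7
eef_pos: [0.5346, 0.0673, 0.2722]
ee_rot: [3.141, 0.0, -1.439]
force: [0.4, -0.7, -0.4]
width: 0.0876
gripper_force: 0.0
```

View pics/m4.png

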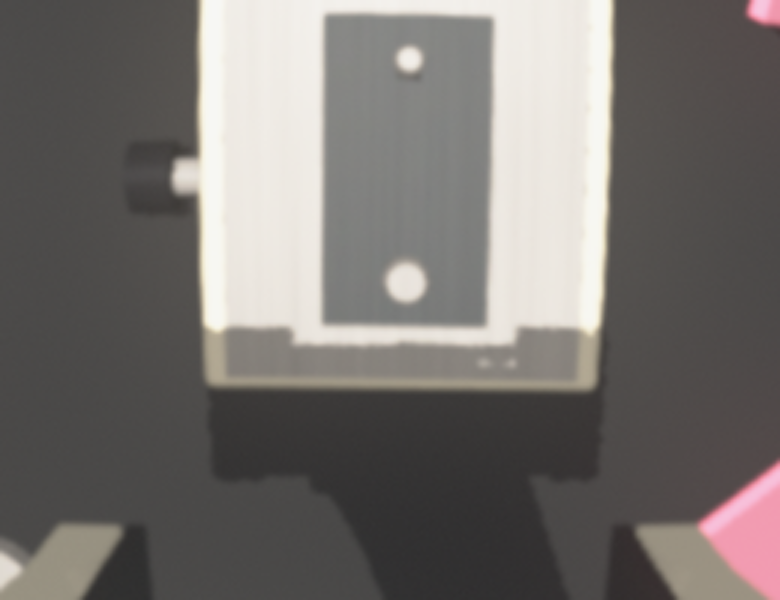

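The wrist view is clear: the small pin is at crop (409,59), the large pin at (406,282), and the carriage corners at (324,15), (493,18), (487,326) and (322,325).

```bash
python3 - <<'E'
from h import *
f=dict(np.load("w4.npz"))
c=lambda p:((p[0]+.5)/3-.5+190,(p[1]+.5)/3-.5+60)
g=f["img"].astype(float).mean(2)
def pin(p,r):
    u,v=c(p); y,x=np.mgrid[:400,:640]; m=((x-u)**2+(y-v)**2<r*r); w=np.clip(g-140,0,None)*m; return (x*w).sum()/w.sum(),(y*w).sum()/w.sum()
S=pin((409,59),7);L=pin((406,282),9);print(S,L)
s=fray(f,*S,.084);l=fray(f,*L,.084);d=(l-s)[:2];print(s,l,np.linalg.norm(d),"yaw",np.degrees(np.arctan2(d[1],d[0]))-90,"mid",(s+l)/2)
P=np.array([fray(f,*c(p),.068)[:2] for p in [(324,15),(493,18),(487,326),(322,325)]]);print(P,P.mean(0))
for i in range(4):
    d=P[(i+1)%4]-P[i]; print(np.degrees(np.arctan2(d[1],d[0])).round(1),np.linalg.norm(d).round(4))
E
python3 -m creep '{"translation":[[4,30,0],[5,31,0],[5,31,0],[5,31,0],[5,31,0],[5,31,0],[5,31,0],[5,31,0]],"spin":[0.014,0.014,0.014,0.014,0.014,0.014,0.014,0.014],"gripper":[1,1,1,1,1,1,1,1]}'
python3 -m creep '{"translation":[[2,31,0],[0,20,0],[0,0,0]],"spin":[0,0,0],"gripper":[1,1,1]}'
python3 - <<'E'
from h import *
f=cams.grab_frame("wrist"); im=f["img"][:,:,::-1]
np.savez("w5.npz",**f)
for l in ("vise","vise_jaw"): print(l,[(np.round(d["centre"],4),round(d["confidence"],2)) for d in nets.pinpoint("wrist",l)])
cv2.imwrite("pics/m5.png",cv2.resize(np.ascontiguousarray(im[60:260,190:450]),(780,600),interpolation=2))
E
```

```text
(np.float64(326.03022016547465), np.float64(79.11499088486889)) (np.float64(324.8519233670237), np.float64(153.58066073314222))
[ 0.53873223 -0.04633033  0.084     ] [0.52865955 0.03708376 0.084     ] 0.0840200503948715 yaw 6.885427218691007 mid [ 0.53369589 -0.00462328  0.084     ]
[[ 0.57308943 -0.06091944]
 [ 0.50859811 -0.06891194]
 [ 0.4932128   0.0523847 ]
 [ 0.55845485  0.06080647]] [ 0.5333388  -0.00416005]
-172.9 0.065
97.2 0.1223
7.4 0.0658
-83.1 0.1226
t: 11.55
eef_pos: [0.5738, 0.311, 0.2724]
ee_rot: [3.141, -0.0, -1.333]
force: [-0.7, 0.3, -0.0]
width: 0.0877
gripper_force: 0.0
t: 11.85
eef_pos: [0.5754, 0.3632, 0.2714]
ee_rot: [3.14, -0.001, -1.331]
force: [0.1, -0.8, 0.1]
width: 0.0878
gripper_force: 0.0
vise [(array([ 0.5783,  0.3078, -0.0036]), 0.77)]
vise_jaw [(array([0.5784, 0.3208, 0.0495]), 0.88)]
```

View pics/m5.png

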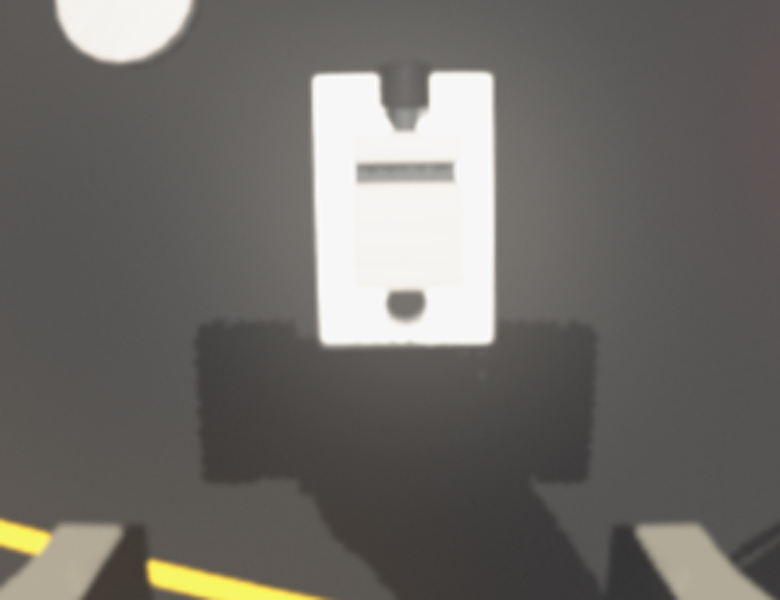

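The vise foot's corners are at crop (313,75), (493,72), (494,344) and (320,345). The knob is at the top, on the table side, and the large hole is at (405,303).

```bash
python3 - <<'E'
from h import *
f=dict(np.load("w5.npz"))
c=lambda p:((p[0]+.5)/3-.5+190,(p[1]+.5)/3-.5+60)
P=np.array([fray(f,*c(p),.02)[:2] for p in [(313,74),(493,72),(494.5,344),(320,345)]]);m=P.mean(0);print(P.round(4),m)
for i in range(4):
    d=P[(i+1)%4]-P[i]; print(np.degrees(np.arctan2(d[1],d[0])).round(1),np.linalg.norm(d).round(4))
a=np.arctan2(*((P[3]+P[2]-P[0]-P[1])[[1,0]]))-np.pi/2
print("yaw",np.degrees(a),"jaw",m+7e-3*np.array([-np.sin(a),np.cos(a)]))
q=[fray(f,*c(p),.068)[:2] for p in [(355,180),(458,180),(462,288),(355,288)]];print("jaw top",np.mean(q,0))
s=get_state();print(s["eef_pos"],np.degrees(s["ee_rot"][2])+90)
E
```

```text
[[0.6299 0.2601]
 [0.5542 0.2401]
 [0.5225 0.3581]
 [0.5992 0.3775]] [0.57644677 0.30896125]
-165.2 0.0783
105.0 0.1222
14.2 0.079
-75.3 0.1213
yaw 14.846103515921659 jaw [0.5746532  0.31572757]
jaw top [0.57536708 0.31576481]
[0.57539513 0.36098433 0.27250999] 13.641782116907109
```

```bash
python3 -m creep '{"translation":[[0,-25,-10],[0,-20,-40],[0,0,-45],[0,0,-45],[0,0,-30],[0,0,0],[0,0,0]],"spin":[0.021,0,0,0,0,0,0],"gripper":[1,1,1,1,1,1,1]}'
```

```text
t: 12.7
eef_pos: [0.576, 0.3163, 0.1037]
ee_rot: [-3.141, -0.001, -1.311]
force: [0.4, -0.2, 0.9]
width: 0.0876
gripper_force: 0.0
```

```bash
python3 -m creep '{"translation":[[-1,0,-35],[0,0,-26],[0,0,-9],[0,0,0],[0,0,0],[0,0,0],[0,0,0],[0,0,0]],"spin":[0.004,0,0,0,0,0,0,0],"gripper":[1,1,0.9,0.4,0.4,0.4,0.4,0.4]}' 55
python3 -m creep '{"translation":[[0,0,0],[0,0,0],[0,0,0]],"spin":[0,0,0],"gripper":[0.3,0.3,0.3]}'
```

```text
t: 13.5
eef_pos: [0.5747, 0.3173, 0.0335]
ee_rot: [-3.14, 0.001, -1.307]
force: [0.4, -0.9, 0.0]
width: 0.045
gripper_force: 0.0
t: 13.8
eef_pos: [0.5746, 0.3173, 0.0334]
ee_rot: [-3.141, 0.0, -1.307]
force: [-2.0, -0.2, 6.0]
width: 0.0437
gripper_force: 55.0
```

```bash
python3 -m creep '{"translation":[[0,0,15],[0,0,35],[0,0,40],[-5,-35,30],[-5,-40,0],[-5,-40,0],[-5,-40,0],[-5,-40,0]],"spin":[0,0,0,-0.02,-0.02,-0.02,-0.02,-0.02],"gripper":[0.3,0.3,0.3,0.3,0.3,0.3,0.3,0.3]}'
python3 -m creep '{"translation":[[-5,-40,0],[-5,-40,0],[-5,-30,0],[-2,-8,-10],[0,0,-18],[0,0,0],[0,0,0]],"spin":[-0.02,-0.018,0,0,0,0,0],"gripper":[0.3,0.3,0.3,0.3,0.3,0.3,0.3]}'
python3 - <<'E'
from h import *
s=get_state();print(s["eef_pos"],s["ee_rot"],s["force"],s["moment"])
f=cams.grab_frame("wrist"); im=f["img"][:,:,::-1]
np.savez("w6.npz",**f)
cv2.imwrite("pics/m6.png",cv2.resize(np.ascontiguousarray(im[60:260,190:450]),(780,600),interpolation=2))
E
```

```text
t: 14.6
eef_pos: [0.5478, 0.1202, 0.1524]
ee_rot: [3.14, 0.0, -1.408]
force: [1.0, -0.5, -6.8]
width: 0.0436
gripper_force: 55.0
t: 15.3
eef_pos: [0.5319, 0.004, 0.1243]
ee_rot: [3.14, -0.0, -1.445]
force: [0.5, 0.1, -5.8]
width: 0.0436
gripper_force: 55.0
[0.53185329 0.00404662 0.1243443 ] [ 3.13984768e+00 -3.79689701e-04 -1.44474012e+00] [ 0.46097894  0.13341181 -5.76638731] [ 0.11040369 -0.01142676  0.05734874]
```

View pics/m6.png

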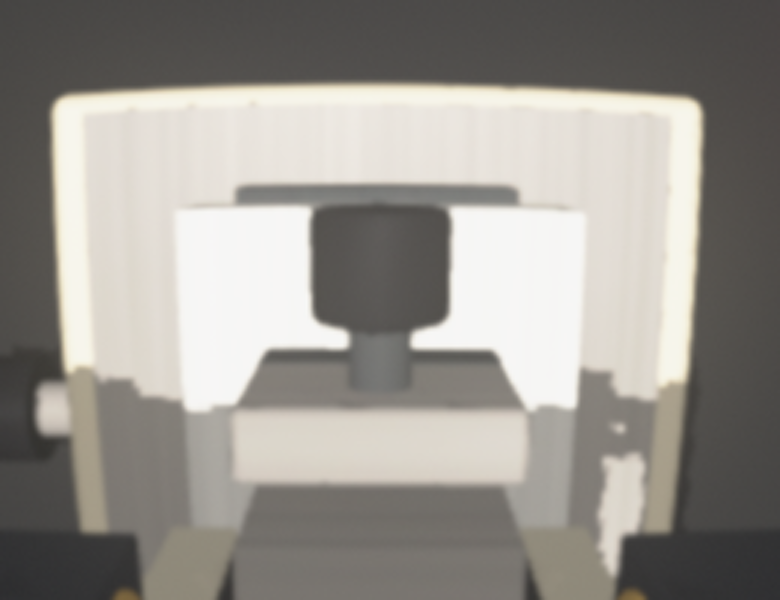

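The wrist view shows the foot's -y edge at crop (178,208)–(585,210) and the carriage's edge just beyond it at (237,187)–(519,187).

```bash
python3 - <<'E'
from h import *
f=dict(np.load("w6.npz"))
c=lambda p:((p[0]+.5)/3-.5+190,(p[1]+.5)/3-.5+60)
a=np.radians(7.2);X=np.array([np.cos(a),np.sin(a)]);Y=np.array([-X[1],X[0]])
V=np.array([fray(f,*c(p),.1109)[:2] for p in [(176,207),(586,209)]]);C=np.array([fray(f,*c(p),.068)[:2] for p in [(235,186),(520,187)]])
T=np.array([fray(f,*c(p),.05)[:2] for p in [(52,96),(702,99)]])
for n,p in (("v",V),("c",C),("t",T)):
    d=p[0]-p[1];print(n,p.round(4),np.linalg.norm(d),np.degrees(np.arctan2(d[1],d[0])),"x",X@p.mean(0),"y",Y@p.mean(0))
E
```

```text
v [[ 0.5783 -0.0588]
 [ 0.502  -0.0681]] 0.07693211585062894 6.981535188549063 x 0.5279470962671035 y -0.13065911293281696
c [[ 0.5739 -0.0616]
 [ 0.5084 -0.0697]] 0.06601109196932677 7.0270418766304905 x 0.5286406465803609 y -0.13291782801653543
t [[ 0.6273 -0.08  ]
 [ 0.4615 -0.1003]] 0.16710162905126558 6.9525399342228384 x 0.5288025918529685 y -0.1576719537912837
```

```bash
python3 -m creep '{"translation":[[0.6,0,-3],[0,0,-3],[0,0,-2],[0,0,-2],[0,0,0]],"spin":[0,0,0,0,0],"gripper":[0.3,0.3,0.3,0.3,0.3]}'
python3 -c "
from h import *
s=get_state();print(s['eef_pos'],s['ee_rot'],s['force'],s['moment'])"
```

```text
t: 15.85
eef_pos: [0.5327, 0.004, 0.1143]
ee_rot: [3.141, -0.0, -1.445]
force: [0.2, -1.1, -6.3]
width: 0.0436
gripper_force: 55.0
[0.53272711 0.00395237 0.1142521 ] [ 3.14102502e+00 -1.08365376e-04 -1.44495318e+00] [ 0.23744956 -1.05448017 -6.29835639] [0.05401657 0.12621249 0.02639222]
```

Already 3 mm below tip level with no contact force, so the holes are over the pins. Continuing down.

```bash
python3 -m creep '{"translation":[[0,0,-2],[0,0,-2],[0,0,-2],[0,0,-2],[0,0,0]],"spin":[0,0,0,0,0],"gripper":[0.3,0.3,0.3,0.3,0.3]}'
python3 -c "
from h import *
s=get_state();print(s['eef_pos'],s['ee_rot'],s['force'],s['moment'])"
```

```text
t: 16.35
eef_pos: [0.5327, 0.0039, 0.1062]
ee_rot: [3.141, -0.0, -1.445]
force: [-1.1, 0.0, -6.7]
width: 0.0437
gripper_force: 55.0
[0.53271668 0.00389204 0.10617774] [ 3.14096942e+00 -8.19672225e-05 -1.44511050e+00] [-1.11017271  0.03050059 -6.66252009] [ 0.06386504  0.19828188 -0.03274207]
```

```bash
python3 -m creep '{"translation":[[0,0,-2],[0,0,-1.5],[0,0,-1],[0,0,0],[0,0,-1],[0,0,0]],"spin":[0,0,0,0,0,0],"gripper":[0.3,0.3,0.3,0.3,0.3,0.3]}'
```

```text
t: 16.95
eef_pos: [0.5331, 0.004, 0.1014]
ee_rot: [-3.141, -0.0, -1.445]
force: [-1.6, 0.2, -3.0]
width: 0.0436
gripper_force: 55.0
```

```bash
python3 -m creep '{"translation":[[0,0,-0.5],[0,0,-0.5],[0,0,0]],"spin":[0,0,0],"gripper":[0.3,0.3,0.3]}'
python3 -m creep '{"translation":[[0,0,0],[0,0,0],[0,0,0],[0,0,0],[0,0,0],[0,0,0],[0,0,0]],"spin":[0,0,0,0,0,0,0],"gripper":[0.8,0.8,0.8,0.8,0.8,0.8,0.8]}' 20
```

```text
t: 17.25
eef_pos: [0.533, 0.004, 0.1013]
ee_rot: [-3.141, -0.0, -1.445]
force: [-5.2, 1.0, 8.8]
width: 0.0439
gripper_force: 55.0
t: 17.95
eef_pos: [0.533, 0.004, 0.1]
ee_rot: [3.142, -0.0, -1.445]
force: [-0.4, 0.0, -0.3]
width: 0.0702
gripper_force: 0.0
```

```bash
python3 -m creep '{"translation":[[0,0,10],[0,0,30],[0,0,40],[0,0,40],[0,30,30],[0,40,10],[0,40,0],[0,40,0]],"spin":[0,0,0,0,0,0,0,0],"gripper":[0.8,0.8,0.8,0.8,0.8,0.8,0.8,0.8]}'
python3 -m creep '{"translation":[[0,20,0],[0,0,0],[0,0,0],[0,0,0],[0,0,0]],"spin":[0,0,0,0,0],"gripper":[0.8,0.8,0.8,0.8,0.8]}'
python3 - <<'E'
from h import *
a=cams.grab_frame("side")["img"];b=cams.grab_frame("scene")["img"]
for c in("scene","side"):
  for l in ("guard_fin","vise","vise_jaw"): print(c,l,[(np.round(d["centre"],4),round(d["confidence"],2)) for d in nets.pinpoint(c,l)])
cv2.imwrite("pics/m7.png",np.hstack([cv2.resize(a[90:280,250:450],(400,380)),cv2.resize(b[80:270,180:380],(400,380),interpolation=2)])[:,:,::-1])
E
```

```text
t: 18.75
eef_pos: [0.5329, 0.1554, 0.2618]
ee_rot: [-3.139, 0.001, -1.445]
force: [0.5, -1.0, 0.2]
width: 0.0702
gripper_force: 0.0
t: 19.25
eef_pos: [0.533, 0.1731, 0.2604]
ee_rot: [-3.141, 0.0, -1.446]
force: [1.2, 0.2, -0.7]
width: 0.0703
gripper_force: 0.0
scene guard_fin [(array([ 0.3147, -0.1689,  0.1071]), 0.88), (array([ 0.5036, -0.296 ,  0.2024]), 0.8), (array([ 0.725 , -0.4315,  0.103 ]), 0.71), (array([0.3076, 0.1861, 0.1092]), 0.68), (array([ 0.533 , -0.0009,  0.0028]), 0.16)]
scene vise [(array([ 0.5337, -0.0049,  0.0718]), 0.63), (array([ 5.351e-01, -1.000e-04,  3.800e-03]), 0.39)]
scene vise_jaw [(array([0.5355, 0.0024, 0.1185]), 0.67)]
side guard_fin [(array([ 0.3097, -0.1674,  0.1057]), 0.84), (array([ 0.4994, -0.3016,  0.2015]), 0.71), (array([0.3058, 0.1848, 0.1068]), 0.69)]
side vise [(array([ 0.5338, -0.0025,  0.0665]), 0.62)]
side vise_jaw [(array([0.5353, 0.0029, 0.1214]), 0.75), (array([ 0.5327, -0.0026,  0.0679]), 0.5)]
```

View pics/m7.png

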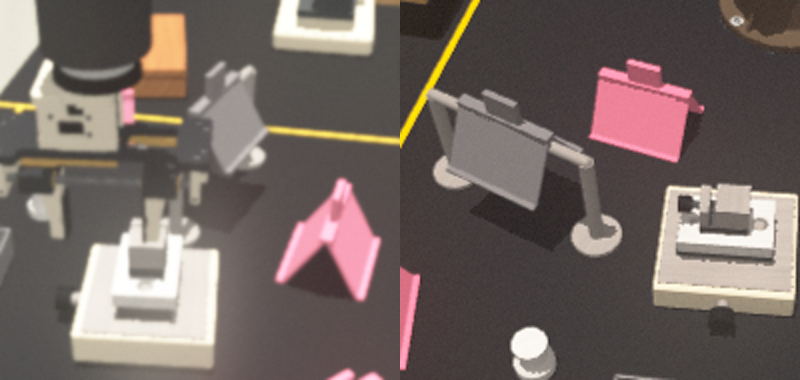

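The guard hangs upright on the rail, and the vise sits flat on the carriage at z ≈ 0.068.

```bash
python3 -c "
from station import arm
print(arm.job_done())"
```

```text
the job is handed in; nothing more can be done
None
```

The job is handed in: the grey guard hangs upright astride the middle of the rail, the vise is seated flat and fully home on the pins with the larger hole over the larger pin, both are let go, and I did not touch the tray, reference block or loupe.

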